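# Slide the gel-card tray under the card reader

## Task

Load the blue gel-card tray into the card reader: put it in line with the reader's low mouth and slide it in lengthwise, flat on the bench, until it meets the hidden plunger inside, then press on gently until the needle on the reader's roof stands in the green band, never on into the red. Let go and leave it there, and leave the yellow tray and the other things on the bench where they are.

Things in the scene. Friction and masses are not known exactly. Their poses are not given: they have to be found in the camera images.
- tray_center (a point): Centre (half-way up, 9 mm above its underside) of the blue tray, a flat block 160 long (its x) x 60 wide (its y) x 18 mm high (z) with square ends, six white card windows on top; 0.25 to 0.5 kg, loose, lying flat on the bench. The two ends are alike, either may go in first.
- reader: Grey card reader fixed on the bench, 230 deep (x) x 186 wide (y) x 100 mm high, vertical front. Origin: on the bench in the middle of the mouth, in the plane of the front; x points level into the tunnel. The tunnel, edged in blue, is 66 mm wide, 22 mm high, straight, without lead-in; its floor is the bench itself (z = 0).
- mouth (a point): Middle of the mouth's upper edge, 22 mm above the bench. Out of sight inside the tunnel is a plunger: its face rests 100 to 140 mm in from the mouth, differing each time. Friction alone holds it: about 8 N moves it (16 mm of travel), it stays where left and does not spring back. So when loaded right, 10 to 56 mm of the tray still sticks out.
- needle (a joint): Black needle, 50 mm long, on the white dial (128 mm across) on the reader's roof, under a clear cover; driven by the plunger, 0.15 rad per mm. 0 as found (pointing to the reader's +y), turning anticlockwise seen from above, through -x (the mouth). Green band 0.6 to 1.5 rad (plunger pressed 4 to 10 mm), red from 1.65 rad (11 mm).
- tray_other_center (a point): Centre of the yellow tray, same sizes as the blue one; not to be moved. It and the blue one change places.
- tube_rack_center (a point): Green tube rack with capped tubes, 90 x 200 x 100 mm high, point 50 mm up at its middle; loose, leave alone.
- reagent_center (a point): Amber bottle, 70 mm across, 150 mm high, point half-way up; loose, leave alone.
- code_scanner_center (a point): White and grey hand scanner lying down, about 175 x 55 x 40 mm; point 20 mm up; loose, leave alone.
- stamp_center (a point): Black hand stamp, 50 x 35 x 90 mm high, point half-way up; loose, leave alone.
Things that resemble listed ones, but are neither listed nor needed, are in the scene too. There is more than one size of the part that bears tray_center; the job needs the largest.

How it is judged:
On the way, in this order (a step that is already met when the one before it is completed fails the run):
1. the blue tray lies flat and in line with its nose at least 25 mm inside the tunnel (y of tray_center in the frame of reader between -0.006 and 0.006 m and angle between the x axis of tray_center and the x axis of reader, either way round below 0.08 rad and angle between tray_center's own z axis and vertical below 0.05 rad and height (world z) of tray_center below 0.013 m and x of tray_center in the frame of reader above -0.055 m), for 0.1 s.
2. the needle stands in the green band with the tray in the tunnel (y of tray_center in the frame of reader between -0.006 and 0.006 m and angle between the x axis of tray_center and the x axis of reader, either way round below 0.08 rad and angle between tray_center's own z axis and vertical below 0.05 rad and height (world z) of tray_center below 0.013 m and value of joint needle between 0.6 and 1.5 rad), for 0.2 s.
At the end, for the whole second after the job is handed in: The blue tray lies flat on the bench in the tunnel, its centre 18 to 75 mm inside the mouth, within 6 mm of the tunnel's middle line and 0.08 rad of its direction, and the needle stands between 0.6 and 1.5 rad (green band) (all of step 2 and x of tray_center in the frame of reader between 0.018 and 0.075 m); the robot touches nothing.
It fails at once if the needle is driven into the red (beyond 1.65 rad) (value of joint needle above 1.65 rad).
It fails at once if the yellow tray or another bystander is moved by more than 25 mm (distance of any of tray_other_center, tube_rack_center, reagent_center, code_scanner_center, stamp_center from where it was at the start of the episode above 0.025 m).
It also fails if it takes over 61 s, if anything falls off the work surface, if the arm or the gripper's body presses on something with over 40 N, if the wrist force passes 120 N, or if a joint passes its speed limit or range.

## Robot

A 6-joint arm with a two-finger parallel gripper is mounted at the origin on the work surface. World frame = base frame: x ahead of the robot, y to its left, z up, the work surface at z = 0. Lengths are in m, angles in rad, forces in N, time in s.
With the tool pointing down it reaches from about 0.35 to 0.875 m from the base axis. Payload 4.2 kg.
Tool frame: the origin (TCP) lies at the very end of the fingers, on their centre line; the grasp point (between the pads) lies 19 mm behind it; z points along the fingers, x is the direction in which the jaws open and shut, and the axes are right-handed (so a half turn about z gives the same grasp; the last joint's range is limited). The gripper opens to 85 mm and grips with 20 to 120 N. Pads are 22 mm wide; open, the fingers measure 114 mm over their backs; the gripper's body (76 mm by 85 mm) begins 54 mm behind the grasp point. The pads swing forward as they close: fully open they stand 13 mm farther back than shut.
Start: joints at [1.456, 0.385, 0.008, 0, -1.194, -0.259], TCP at [0.228, 0.582, 0.231] pointing down, gripper open.
Joint ranges: [-3.14, 3.14], [-1.21, 2.06], [-1.07, 1.41], [-3.16, 2.05], [-2.99, -0.16], [-3.1, 3.1]. Speed limits (rad/s): [2.79, 2.79, 3.14, 3.14, 3.14, 3.14].

## Interface

Orientations are given as [roll, pitch, yaw] about the fixed x, y, z axes, in that order (R = Rz(yaw) Ry(pitch) Rx(roll)).
In Python, from bench import ctrl gives the robot as it stands. Calls block until the motion is done:
- ctrl.goto(position, orientation): joint-space move of the TCP to a pose.
- ctrl.move_l(position, rotation=None, rate=0.15): straight line of the TCP; rotation=None keeps the orientation; rate is the mean speed in m/s.
- ctrl.move_joints(angles): joint-space move.
- ctrl.grip(opening, effort=None): finger opening in m; effort is the grip in N (None keeps the last); returns when the fingers have stopped.
- ctrl.hold(seconds).
- ctrl.inverse_kinematics(position, orientation): joint angles nearest the present ones, or None.
- ctrl.state(): the state.
- ctrl.grab_frame(name): name is "side" or "top" or "wrist"; returns the picture (480x640x3 uint8, blue, green, red); there is no depth.
- ctrl.get_calibration(name): a dict with "vfov" (degrees; the focal length in pixels is half the picture's height over the tangent of half this angle, whatever the lens; pixels are square), "cx", "cy" (the principal point, pixels), "k1" (the pictures are not rectified: a ray, as slopes to the right and down, at radius r is drawn at 1 + k1 r^2 times it, then the intrinsics apply), "rvec" (rotation vector, rad) and "tvec" (3), from world to camera coordinates, as OpenCV has them. Camera axes: x right, y down, z forward; pixel columns grow to the right and rows downward; lengths in m; the calibration is good to about 2 mm. A picture is of the moment at which its call begins: read the wrist's pose just before it. get_calibration takes no time and is no camera call; for the wrist camera it gives the pose at the moment of the call.
A pose or a line that the arm cannot do raises ctrl.Unreachable and nothing moves.
- ctrl.job_done(): hands the job in, once; it reports no verdict.
The state is a dict: "t": time; "joint_positions": joint angles; "qvel": joint speeds; "tau": joint torques, N m; "tcp_pos": TCP position; "tcp_rot": TCP orientation; "contact_force": force on the tool from outside, world axes, zero at the start; "torque": the same for the moment, N m; "finger_gap": finger opening in m.
Only numpy, scipy, OpenCV 4.12 (cv2) and the standard library are available. Lean on these libraries where they do the work, as an engineer would, in place of code of your own. Each camera call takes 0.05 s, during which the arm holds its last target. There are 200 camera calls.

## Working session

There is one attempt and no reset: what is moved stays moved. The work goes in short steps, each a Python script; the robot and the scene stay as the last script left them, time stands still between calls to the robot, and variables do not carry over. Pictures are saved under pics/ and viewed, about 8 in all and at most 12, crops included, and the job is handed in when it is done.

```bash
mkdir -p pics; ls
python3 - <<'E'
from bench import ctrl
import cv2
for n in ["top","side"]:
    cv2.imwrite(f"pics/{n}0.png",ctrl.grab_frame(n)); print(n,ctrl.get_calibration(n))
print(ctrl.state())
E
```

```text
pics
top {'vfov': 55.231081186275304, 'cx': 314.283179778131, 'cy': 239.45640151937027, 'k1': -0.0052669197496867815, 'rvec': array([ 2.22454712, -2.16331061,  0.08066726]), 'tvec': array([-0.04902106,  0.52657143,  1.2419632 ])}
side {'vfov': 47.69335303426824, 'cx': 321.23908680516354, 'cy': 254.86903162268692, 'k1': -0.13735459534069364, 'rvec': array([ 2.11432649, -0.86240067,  0.3856502 ]), 'tvec': array([-0.41724211,  0.27978472,  0.97632166])}
{'t': 0.1, 'joint_positions': array([ 1.45559087e+00,  3.85455953e-01,  6.78808098e-03, -4.43359547e-04,
       -1.19401757e+00, -2.58604324e-01]), 'qvel': array([ 0.00089732, -0.00243488,  0.00302554,  0.0010824 ,  0.0020241 ,
       -0.00022229]), 'tau': array([-4.44048510e-04, -3.93319094e+01,  1.88929510e+01,  4.19790924e+00,
       -2.58602799e-03,  5.67642488e-06]), 'tcp_pos': array([0.22801714, 0.5813653 , 0.23035407]), 'tcp_rot': array([-3.14150779e+00, -1.93168156e-03, -1.94476971e+00]), 'contact_force': array([ 0.43680739, -0.50757277,  0.07919676]), 'torque': array([ 0.00898974, -0.02571617,  0.008991  ]), 'finger_gap': 0.08538209178888741}
```

View pics/top0.png

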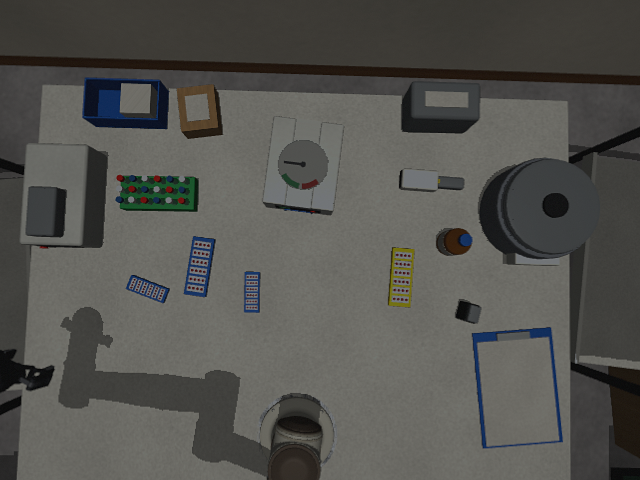

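View pics/side0.png

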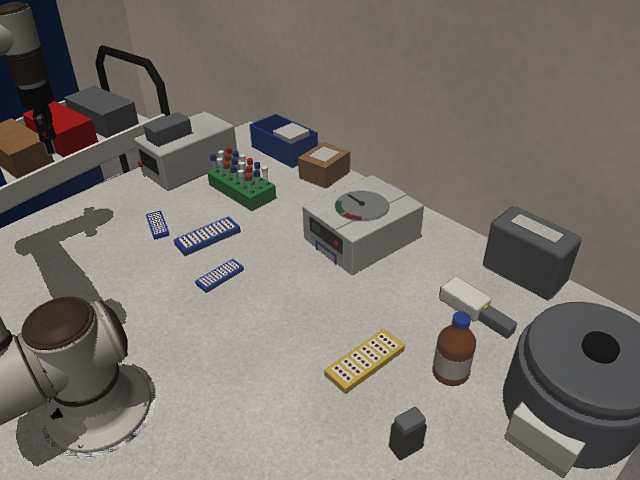

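Three blue trays: (200,266), the large one; (148,289) and (252,292), both smaller. I take (200,266), since it looks the same size as the yellow tray at (401,277). I'll check this with measured sizes and a crop.

```bash
cat > h.py <<'E'
import cv2, numpy as np
from bench import ctrl
def cam(n):
    c=ctrl.get_calibration(n); c['f']=240/np.tan(np.radians(c['vfov'])/2); return c
def ray(c,px,z):
    p=(np.atleast_2d(px).astype(float)-[c['cx'],c['cy']])/c['f']; s=p.copy()
    for _ in range(20): s=p/(1+c['k1']*(s**2).sum(1,keepdims=True))
    R=cv2.Rodrigues(np.array(c['rvec']))[0]; o=-R.T@np.array(c['tvec']).ravel()
    d=np.c_[s,np.ones(len(s))]@R
    return (o+d*((z-o[2])/d[:,2:]))[:,:2]
def blobs(im,lo,hi,amin=150):
    h=cv2.cvtColor(im,cv2.COLOR_BGR2HSV); m=cv2.morphologyEx(cv2.inRange(h,lo,hi),cv2.MORPH_CLOSE,np.ones((7,7)))
    return [k for k in cv2.findContours(m,cv2.RETR_EXTERNAL,cv2.CHAIN_APPROX_NONE)[0] if cv2.contourArea(k)>amin]
def rect(c,k,z):
    (x,y),(w,h),a=cv2.minAreaRect((ray(c,k[:,0],z)*1000).astype(np.float32))
    a=np.radians(a)
    if h>w: w,h,a=h,w,a+np.pi/2
    a=(a+np.pi/2)%np.pi-np.pi/2
    return np.array([x/1000,y/1000]),w,h,a
BLUE=((105,110,40),(130,255,255)); YEL=((20,120,60),(35,255,255))
E
python3 - <<'E'
from h import *
im=cv2.imread('pics/top0.png'); c=cam('top')
for nm,r in (('b',BLUE),('y',YEL)):
    for k in blobs(im,*r): print(nm,cv2.boundingRect(k),*rect(c,k,.018))
print('roof',ray(c,[(275,118),(343,125),(332,213),(264,207)],.1))
a=cv2.resize(im[225:325,110:430],(800,250),interpolation=cv2.INTER_CUBIC)
b=cv2.resize(im[105:225,240:360],(340,340),interpolation=cv2.INTER_CUBIC)
o=np.zeros((590,800,3),np.uint8);o[:250]=a;o[250:,:340]=b
cv2.imwrite('pics/c1.png',o)
E
```

```text
b (472, 327, 91, 121) [ 0.14401257 -0.59266949] 305.9583740234375 217.578369140625 0.10010854994883633
b (126, 275, 43, 28) [0.38196408 0.41637143] 109.4339599609375 42.377601623535156 1.23407103225524
b (244, 272, 16, 41) [0.38026801 0.13205855] 108.3204345703125 39.18446350097656 0.0065778773351845565
b (184, 236, 31, 61) [0.44593231 0.27826797] 159.01846313476562 59.42158126831055 -0.11626242791628094
b (83, 78, 77, 49) [0.89616571 0.51474219] 210.26992797851562 136.67880249023438 -1.540938808059745
y (388, 247, 26, 60) [ 0.43213278 -0.27365671] 159.0504608154297 60.46111297607422 -0.055688562606319714
roof [[ 0.8364329   0.07748871]
 [ 0.82336498 -0.10011641]
 [ 0.59192687 -0.07722403]
 [ 0.60238548  0.09801097]]
```

View pics/c1.png

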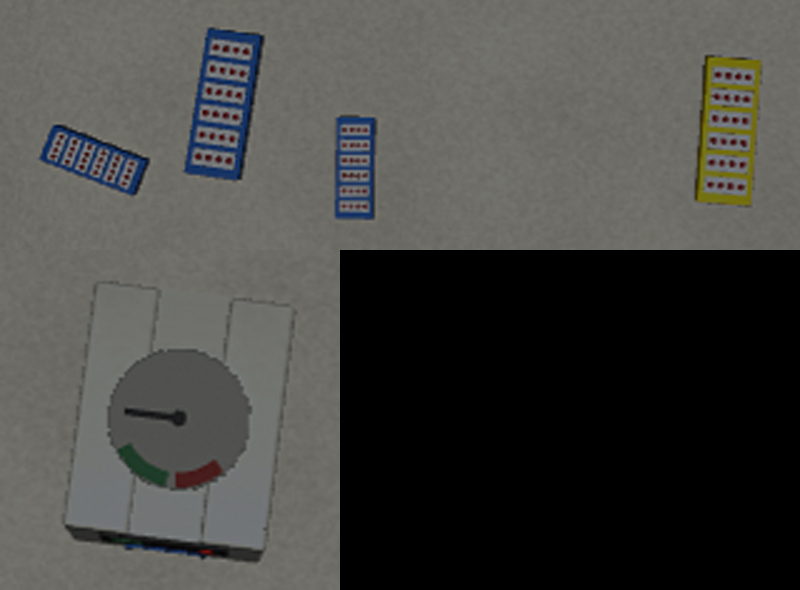

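The crop confirms it: the tray at (200,266) measures 159x59 mm, and the other two are about 109x40. The needle is at 0 and the mouth faces the robot at about (0.597, 0.010), with reader yaw about -0.093. Next I look at the mouth with the wrist camera tilted, then at the tray.

```bash
cat >> h.py <<'E'
from scipy.spatial.transform import Rotation as Ro
def rot(psi,t=0,s=-1):
    "tool down, jaws across heading psi, leaning so that it points t rad forward"
    return (Ro.from_euler('z',psi)*Ro.from_euler('y',-t)*Ro.from_euler('z',s*np.pi/2)*Ro.from_euler('x',np.pi)).as_euler('xyz')
E
python3 - <<'E'
from h import *
psi=-.093
for t in (.6,.5,.4):
    try:
        ctrl.goto([.43,.026,.17],rot(psi,t)); break
    except ctrl.Unreachable: print('no',t)
print(t,ctrl.state()['t'],ctrl.state()['joint_positions'])
np.save('w1.npy',ctrl.get_calibration('wrist'),allow_pickle=True)
cv2.imwrite('pics/w1.png',ctrl.grab_frame('wrist'))
E
```

```text
no 0.6
no 0.5
0.4 2.225 [ 0.53014607 -0.07022605 -0.99828489  0.65126218 -0.3838166   0.37181092]
```

View pics/w1.png

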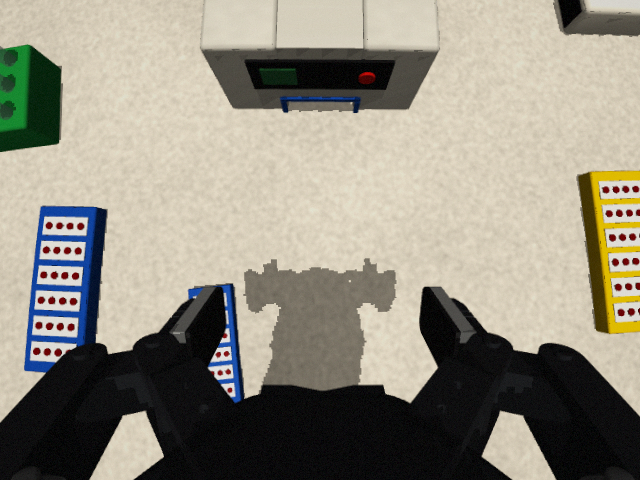

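The wrist view shows the mouth's blue frame at columns 282–360 and rows 96–111, the front's foot edge from (232,109) to (411,109), and the whole blue tray at left.

Run:
```python
from h import *
c=np.load('w1.npy',allow_pickle=True).item(); c['f']=240/np.tan(np.radians(c['vfov'])/2)
im=cv2.imread('pics/w1.png')
print('tcp cam pos',-cv2.Rodrigues(np.array(c['rvec']))[0].T@np.array(c['tvec']).ravel())
h=cv2.cvtColor(im,cv2.COLOR_BGR2HSV); m=cv2.inRange(h,*BLUE)
for r in (97,100,104,107,109,110,111): 
    x=np.where(m[r,260:380])[0]+260; print(r,x.min() if len(x) else 0,x.max() if len(x) else 0, len(x))
b=ray(c,[(282.5,111.5),(359.5,111.5)],0); print('frame foot outer',b,b.mean(0),np.linalg.norm(b[0]-b[1]))
f=ray(c,[(233,109),(410,109)],0); d=f[0]-f[1]; print('foot',f,f.mean(0),np.linalg.norm(d),'psi',np.arctan2(-d[0],d[1]))
r=ray(c,[(203,50),(437,50)],.1); d=r[0]-r[1]; print('roof edge',r,r.mean(0),np.linalg.norm(d),'psi',np.arctan2(-d[0],d[1]))
for k in blobs(im[:,:180],*BLUE): 
    a=cv2.approxPolyDP(cv2.convexHull(k),6,True)[:,0]; print(a.tolist(), ray(c,a,.018).round(4).tolist())
cv2.imwrite('pics/w1c.png',cv2.resize(im[40:130,195:445],(800,288),interpolation=cv2.INTER_CUBIC))
```

```text
tcp cam pos [0.44015574 0.02684641 0.32999399]
97 280 359 80
100 281 359 79
104 282 359 11
107 282 358 10
109 283 357 9
110 283 357 9
111 284 357 8
frame foot outer [[ 0.60905571  0.05334929]
 [ 0.60161586 -0.02719423]] [0.60533579 0.01307753] 0.08088640015124032
foot [[ 0.61707218  0.10524884]
 [ 0.59990541 -0.08070997]] [0.60848879 0.01226943] 0.18674950226170092 psi -0.09205401332340583
roof edge [[ 0.61403784  0.10211848]
 [ 0.59759522 -0.07527296]] [0.60581653 0.01342276] 0.17815185309157766 psi -0.0924270698489185
[[103, 209], [94, 341], [46, 372], [25, 370], [41, 207]] [[0.5183, 0.2343], [0.3935, 0.2461], [0.3678, 0.2952], [0.3708, 0.3169], [0.5267, 0.299]]
```

View pics/w1c.png

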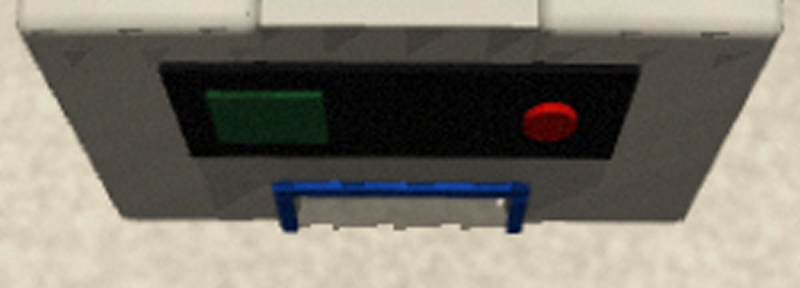

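The mouth is at (0.6075, 0.0125) with reader yaw -0.092; foot edge, roof edge and blue frame agree to about 2 mm. Now I grasp the tray 25 mm behind its centre, lift it and bring it in front of the mouth.

```bash
cat >> h.py <<'E'
M=np.array([.6075,.0125]); PSI=-.092
def W(x,y=0,z=0): 
    c,s=np.cos(PSI),np.sin(PSI); return [M[0]+c*x-s*y, M[1]+s*x+c*y, z]
def st(k=''):
    s=ctrl.state(); print(k,round(s['t'],2),'p',s['tcp_pos'].round(4),'F',s['contact_force'].round(1),'gap',round(s['finger_gap'],4)); return s
E
python3 - <<'E'
from h import *
a=-.115; g=np.array([.445,.278])-.025*np.array([np.cos(a),np.sin(a)])
for t in (.4,.5,.6,.7,.8):
    print(t,[ctrl.inverse_kinematics(W(x,0,.01),rot(PSI,t)) is not None for x in (-.11,-.067,-.045,-.021)])
ctrl.grip(.078,60)
ctrl.goto([*g,.09],rot(a)); st('above')
ctrl.move_l([*g,.02],rate=.12); st()
ctrl.move_l([*g,.001],rate=.04); st('down')
ctrl.grip(.05,60); st('grip')
ctrl.move_l([*g,.08],rate=.12); st('lift')
ctrl.goto(W(-.135,0,.06),rot(PSI)); st('front')
np.save('w2.npy',ctrl.get_calibration('wrist'),allow_pickle=True)
cv2.imwrite('pics/w2.png',ctrl.grab_frame('wrist'))
E
```

```text
0.4 [False, False, False, False]
0.5 [False, False, False, False]
0.6 [True, False, False, False]
0.7 [True, True, True, True]
0.8 [True, True, True, True]
above 3.56 p [0.4199 0.2798 0.09  ] F [-0.3 -0.2  0.2] gap 0.0779
 4.29 p [0.4207 0.2808 0.0207] F [-0.4  0.1  0.7] gap 0.078
down 4.92 p [0.4201 0.2809 0.0008] F [-0.2 -0.8 -0.2] gap 0.0778
grip 5.22 p [0.4206 0.2815 0.0017] F [-1.   0.   4.9] gap 0.0586
lift 6.03 p [0.4194 0.2801 0.079 ] F [ 0.6  0.2 -4.3] gap 0.0581
front 7.06 p [0.4735 0.0256 0.06  ] F [-1.2  0.5 -3.2] gap 0.0586
```

View pics/w2.png

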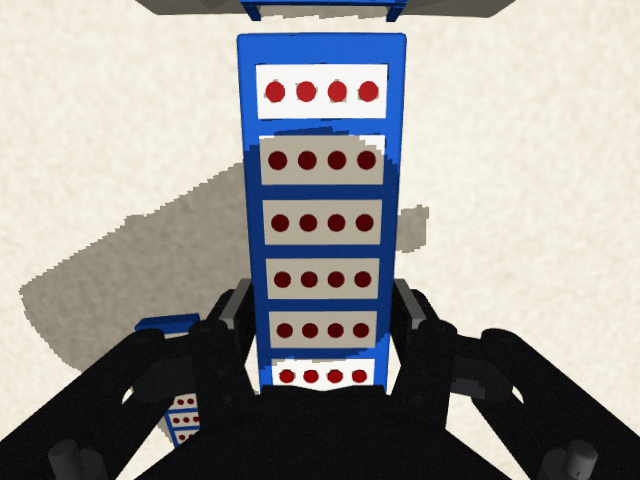

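The tray is held square with its nose just in front of the mouth frame (feet at about (255,20) and (395,20)). I set it down, release and regrip so it lies flat, then compare its centreline with the mouth's.

Run:
```python
from h import *
ctrl.move_l(W(-.135,0,.012),rate=.1); ctrl.move_l(W(-.135,0,.002),rate=.03); st('down')
ctrl.grip(.078,60); ctrl.move_l(W(-.135,0,.001),rate=.05); st('open'); ctrl.grip(.05,60); st('regrip')
c=cam('wrist'); im=ctrl.grab_frame('wrist'); cv2.imwrite('pics/w3.png',im)
m=cv2.inRange(cv2.cvtColor(im,cv2.COLOR_BGR2HSV),(105,110,30),(130,255,255))
for r in list(range(0,60,4))+[80,110,150,190,230]:
    x=np.where(m[r])[0]; x=x[(x>180)&(x<460)]
    if len(x):
        e=ray(c,[(x.min(),r),(x.max()+1,r)],.018 if r>=60 else 0); d=e-M
        cs,sn=np.cos(PSI),np.sin(PSI); loc=np.c_[d@[cs,sn],d@[-sn,cs]]; print(r,x.min(),x.max(),len(x),loc.round(4).tolist(),'mid',loc[:,1].mean().round(4))
```

```text
down 8.22 p [0.4732 0.0249 0.002 ] F [ 0.4  0.8 -2.3] gap 0.0586
open 8.81 p [0.4731 0.0249 0.001 ] F [0.3 1.4 0.3] gap 0.0779
regrip 9.12 p [0.4731 0.0249 0.0015] F [-1.6  0.5  5.4] gap 0.0585
32 285 402 106 [[-0.0251, 0.0156], [-0.0249, -0.0307]] mid -0.0075
36 237 406 170 [[-0.0264, 0.0345], [-0.0263, -0.0323]] mid 0.0011
40 236 406 171 [[-0.0278, 0.035], [-0.0278, -0.0324]] mid 0.0013
44 237 406 170 [[-0.0293, 0.0347], [-0.0292, -0.0325]] mid 0.0011
48 237 406 170 [[-0.0307, 0.0348], [-0.0307, -0.0326]] mid 0.0011
52 237 406 170 [[-0.0322, 0.0349], [-0.0322, -0.0327]] mid 0.0011
56 237 405 169 [[-0.0337, 0.0349], [-0.0336, -0.0323]] mid 0.0013
80 238 404 35 [[-0.0454, 0.0308], [-0.0453, -0.0283]] mid 0.0013
110 240 403 34 [[-0.0555, 0.0307], [-0.0555, -0.0285]] mid 0.0011
150 243 400 32 [[-0.0697, 0.0304], [-0.0696, -0.0283]] mid 0.0011
190 245 398 154 [[-0.0846, 0.0306], [-0.0846, -0.0284]] mid 0.0011
230 248 396 32 [[-0.1006, 0.0304], [-0.1006, -0.0287]] mid 0.0009
```

View pics/w3.png

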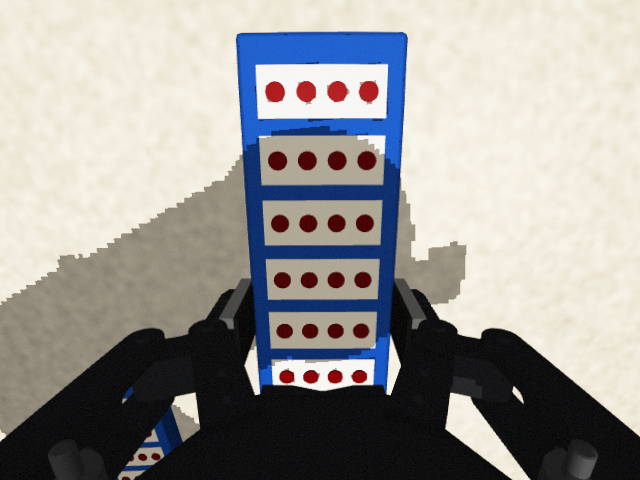

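Run:
```python
from h import *
c=np.load('w2.npy',allow_pickle=True).item(); c['f']=240/np.tan(np.radians(c['vfov'])/2)
im=cv2.imread('pics/w2.png'); m=cv2.inRange(cv2.cvtColor(im,cv2.COLOR_BGR2HSV),(105,110,30),(130,255,255))
for r,z in ((2,.02),(8,.01),(14,.005),(17,.001),(19,0),(20,0)):
    x=np.where(m[r])[0]; x=x[(x>180)&(x<460)]
    if not len(x): continue
    e=ray(c,[(x.min(),r),(x.max()+1,r)],z); d=e-M
    cs,sn=np.cos(PSI),np.sin(PSI); loc=np.c_[d@[cs,sn],d@[-sn,cs]]; print(r,x.min(),x.max(),loc.round(4).tolist(),'mid',loc[:,1].mean().round(4))
```

```text
2 241 407 [[-0.0006, 0.0414], [-0.0005, -0.0402]] mid 0.0006
8 245 402 [[0.0, 0.0417], [0.0001, -0.04]] mid 0.0008
14 248 399 [[-0.0012, 0.0412], [-0.0011, -0.0396]] mid 0.0008
17 251 396 [[-0.0015, 0.0405], [-0.0014, -0.0389]] mid 0.0008
19 252 395 [[-0.0022, 0.0401], [-0.0021, -0.0386]] mid 0.0008
20 253 395 [[-0.0027, 0.0396], [-0.0026, -0.0386]] mid 0.0005
```

Tray centreline is at +1.1 mm and mouth centreline at +0.7 mm, from the same wrist pose, and they are parallel within about 0.005 rad. So it can go in as it is, watching the force.

Run:
```python
from h import *
for x in np.arange(-.127,-.0575,.008):
    ctrl.move_l(W(x,-.0004,.0015),rate=.04); s=st('x%.3f'%x)
    if np.linalg.norm(s['contact_force'][:2])>7: print('STOP'); break
cv2.imwrite('pics/w4.png',ctrl.grab_frame('wrist'))
cv2.imwrite('pics/top4.png',ctrl.grab_frame('top'))
```

```text
x-0.127 9.52 p [0.4814 0.0238 0.0015] F [ 1.3 -0.8  0. ] gap 0.0585
x-0.119 9.87 p [0.4883 0.0227 0.0015] F [-2.3 -0.9  4. ] gap 0.0587
x-0.111 10.22 p [0.4972 0.0223 0.0015] F [-0.3 -0.1  2.1] gap 0.0584
x-0.103 10.57 p [0.5051 0.0216 0.0015] F [-1.3  0.   1.3] gap 0.0582
x-0.095 10.92 p [0.5132 0.0209 0.0015] F [-0.7 -0.2  1.3] gap 0.0584
x-0.087 11.27 p [0.5212 0.0201 0.0015] F [-0.6 -0.1  1. ] gap 0.0584
x-0.079 11.62 p [0.5291 0.0194 0.0015] F [-0.2 -0.3  1.1] gap 0.0587
x-0.071 11.97 p [0.5371 0.0187 0.0015] F [0.5 0.3 1.3] gap 0.0584
x-0.063 12.32 p [0.5451 0.0179 0.0015] F [ 0.7 -0.4  0.3] gap 0.0583
```

The tray is about 45 mm in with negligible side force. Next I write the needle reader and check it on saved pictures, then regrip at the rear with the tool leaning 0.7 rad, because the gripper body would otherwise hit the 100 mm reader.

```bash
cat >> h.py <<'E'
def needle(im,c):
    "angle from reader +y, anticlockwise seen from above, of the dark needle on the white dial"
    a=np.arange(-.5,3.2,.01); r=np.arange(.014,.046,.001)
    m=cv2.cvtColor(im,cv2.COLOR_BGR2GRAY)
    D=ray(c,[NC],.105)[0]; th=PSI+np.pi/2+a[:,None]
    P=np.stack([D[0]+r*np.cos(th),D[1]+r*np.sin(th),0*r+.105+0*th],-1).reshape(-1,3)
    R=cv2.Rodrigues(np.array(c['rvec']))[0]; q=P@R.T+np.array(c['tvec']).ravel(); s=q[:,:2]/q[:,2:]
    s=s*(1+c['k1']*(s**2).sum(1,keepdims=True))*c['f']+[c['cx'],c['cy']]
    v=cv2.remap(m,s[:,:1].astype(np.float32),s[:,1:].astype(np.float32),cv2.INTER_LINEAR).reshape(len(a),-1).mean(1)
    w=np.clip(v.min()+.35*(np.median(v)-v.min())-v,0,None); w[abs(a-a[v.argmin()])>.3]=0
    return round(float((w*a).sum()/w.sum()),3), round(float(v.min()/np.median(v)),2)
NC=(303.3,163.5)
E
python3 - <<'E'
from h import *
c=cam('top')
for n in ('top0','top4'): print(n,needle(cv2.imread(f'pics/{n}.png'),c))
ctrl.grip(.078,60); ctrl.move_l(W(-.068,0,.03),rate=.12); ctrl.move_l(W(-.12,0,.10),rate=.2); st('up')
ctrl.goto(W(-.135,0,.06),rot(PSI,.7)); st('tilt'); print(ctrl.state()['tcp_rot'],rot(PSI,.7))
i4=cv2.imread('pics/top4.png'); i5=ctrl.grab_frame('top'); cv2.imwrite('pics/top5.png',i5); print('n5',needle(i5,c))
w=ctrl.grab_frame('wrist'); s=ctrl.grab_frame('side'); o=np.hstack([cv2.resize(i5[90:330,200:400],(400,480)),cv2.resize(s[120:360,200:400],(400,480))]); cv2.imwrite('pics/c5.png',o); cv2.imwrite('pics/w5.png',w)
E
```

```text
top0 (0.034, 0.32)
top4 (0.035, 0.33)
up 13.72 p [0.488  0.0236 0.0995] F [-0.4  0.9  0.1] gap 0.0779
tilt 16.32 p [0.473  0.025  0.0598] F [-0.4  0.3 -0.6] gap 0.0779
[-2.44198543e+00 -2.95233756e-04 -1.66198444e+00] [-2.44159265  0.         -1.66279633]
n5 (0.034, 0.32)
```

View pics/c5.png

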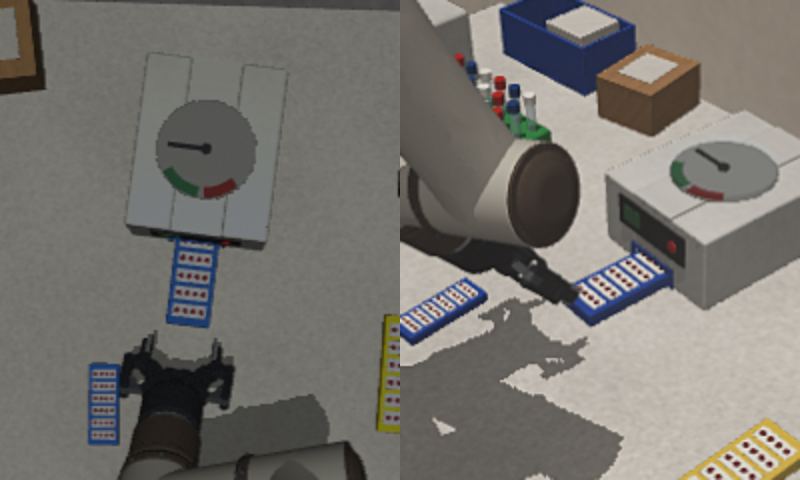

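The top and side views show the tray straight in the mouth, the needle at zero (reading bias +0.034) and a clear view of the dial. Next: grip the rear and slide in with force and needle checks.

Run:
```python
from h import *
c=cam('top'); im=cv2.imread('pics/top5.png')
k=[k for k in blobs(im,*BLUE) if 280<cv2.boundingRect(k)[0]<300][0]
d=ray(c,k[:,0],.018)-M; cs,sn=np.cos(PSI),np.sin(PSI); l=np.c_[d@[cs,sn],d@[-sn,cs]]
print('rear',l[:,0].min(),'y',l[:,1].min(),l[:,1].max())
X=-.109; rear=-.118
if abs(l[:,0].min()-rear)>.006: print('rear disagrees'); raise SystemExit
ctrl.move_l(W(X-.03,0,.015),rate=.12); ctrl.move_l(W(X,0,.007),rate=.08); st('at')
ctrl.grip(.05,60); st('grip')
f0=ctrl.state()['contact_force']
x=X
while x<-.05:
    x+=.005; ctrl.move_l(W(x,0,.007),rate=.03); s=ctrl.state(); f=(s['contact_force']-f0)[:2]@[cs,sn]
    n=needle(ctrl.grab_frame('top'),c); print(round(x,3),round(s['t'],1),'fu',round(f,1),s['contact_force'].round(1),n,round(s['finger_gap'],4))
    if abs(f)>6 or n[0]>.15: print('contact?'); break
im=ctrl.grab_frame('top'); cv2.imwrite('pics/c6.png',np.hstack([cv2.resize(im[90:330,200:400],(400,480)),cv2.resize(ctrl.grab_frame('side')[120:360,200:400],(400,480))]))
```

```text
rear -0.11697397155446543 y -0.03593354320840929 0.03880124389519249
at 17.57 p [0.4989 0.0228 0.0071] F [0.1 0.  0.1] gap 0.078
grip 17.92 p [0.498  0.0228 0.0076] F [-4.9 -0.4  6.8] gap 0.057
-0.104 18.2 fu -2.5 [-7.6 -1.  12. ] (0.034, 0.33) 0.0567
-0.099 18.6 fu -2.8 [-7.6  1.3 12.5] (0.035, 0.32) 0.0567
-0.094 19.0 fu -4.0 [-8.7  2.1 11.7] (0.035, 0.33) 0.0567
-0.089 19.3 fu -3.4 [-8.3  0.6 11.4] (0.034, 0.32) 0.057
-0.084 19.7 fu -3.6 [-8.5  1.1 12.1] (0.035, 0.33) 0.0573
-0.079 20.1 fu -3.2 [-8.   1.8 11.6] (0.035, 0.33) 0.0568
-0.074 20.4 fu -2.9 [-7.6  1.5 11.2] (0.034, 0.33) 0.0571
-0.069 20.8 fu -2.6 [-7.4  1.6 11.3] (0.034, 0.33) 0.0569
-0.064 21.2 fu -3.1 [-7.9  1.  10.8] (0.034, 0.32) 0.0567
-0.059 21.5 fu -2.7 [-7.5  1.  10.3] (0.035, 0.33) 0.057
-0.054 21.9 fu -2.2 [-7.   1.6 10.4] (0.034, 0.33) 0.0574
-0.049 22.3 fu -2.3 [-7.1  0.8 10.3] (0.034, 0.33) 0.057
```

View pics/c6.png

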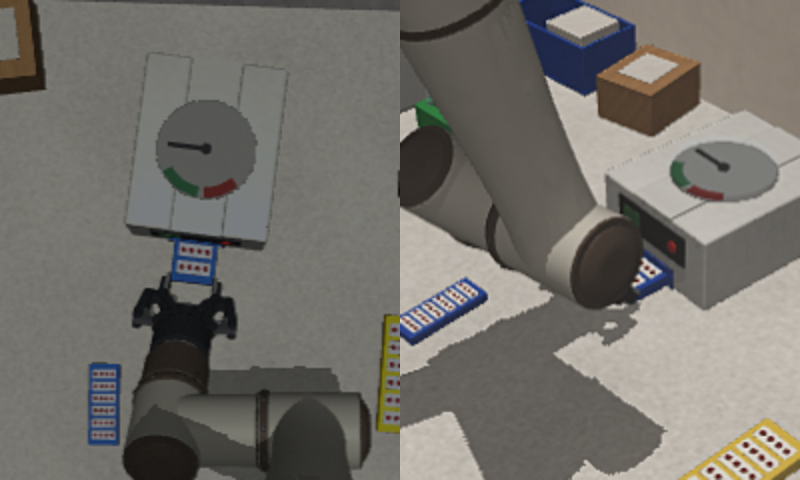

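The tray is sliding in straight (rear at about -58 mm) and the needle is still at zero. I continue in 2 mm steps, then 1 mm steps once the needle moves.

Run:
```python
from h import *
c=cam('top'); cs,sn=np.cos(PSI),np.sin(PSI); x=-.049; f0=ctrl.state()['contact_force'][:2]
while x<-.0055:
    n=needle(ctrl.grab_frame('top'),c); a=n[0]-.034; s=ctrl.state()
    print(round(x,4),round(s['t'],1),'fu',round((s['contact_force'][:2]-f0)@[cs,sn],1),n,round(s['finger_gap'],4))
    if n[1]>.6: print('needle unseen'); break
    if a>.9: break
    x+=.002 if a<.05 else .001
    ctrl.move_l(W(x,0,.007),rate=.02)
ctrl.hold(.2); im=ctrl.grab_frame('top'); print(needle(im,c)); st()
```

```text
-0.049 22.5 fu -0.4 (0.035, 0.33) 0.0571
-0.047 22.8 fu -1.5 (0.034, 0.32) 0.057
-0.045 23.1 fu -2.4 (0.034, 0.32) 0.0571
-0.043 23.4 fu -2.8 (0.034, 0.32) 0.057
-0.041 23.7 fu -1.2 (0.035, 0.33) 0.057
-0.039 24.0 fu -1.5 (0.035, 0.33) 0.0568
-0.037 24.3 fu -1.5 (0.034, 0.33) 0.0565
-0.035 24.6 fu -0.9 (0.034, 0.33) 0.0568
-0.033 24.9 fu -1.6 (0.035, 0.33) 0.057
-0.031 25.2 fu -4.1 (0.034, 0.33) 0.0569
-0.029 25.5 fu -11.8 (0.034, 0.32) 0.0568
-0.027 25.8 fu -18.6 (0.035, 0.32) 0.0568
-0.025 26.1 fu -24.1 (0.085, 0.32) 0.0569
-0.024 26.4 fu -28.4 (0.084, 0.31) 0.0568
-0.023 26.7 fu -32.8 (0.084, 0.32) 0.0568
-0.022 27.0 fu -31.2 (0.227, 0.32) 0.0567
-0.021 27.3 fu -34.6 (0.233, 0.32) 0.0569
-0.02 27.6 fu -38.6 (0.232, 0.32) 0.0566
-0.019 27.9 fu -34.8 (0.518, 0.33) 0.0572
-0.018 28.2 fu -33.8 (0.674, 0.33) 0.0568
-0.017 28.5 fu -38.4 (0.675, 0.33) 0.0571
-0.016 28.8 fu -41.8 (0.675, 0.33) 0.0567
-0.015 29.1 fu -32.8 (1.054, 0.35) 0.0569
(1.131, 0.35)
 29.32 p [0.5821 0.0167 0.0072] F [-39.7  -0.   46.7] gap 0.057
```

The needle reads about 1.10 rad, in the green. The force is higher than expected (40 N back, 47 N up), so something of the gripper is probably rubbing. I ease back to unload, release and withdraw.

Run:
```python
from h import *
c=cam('top')
ctrl.move_l(W(-.0175,0,.0085),rate=.02); st('eased'); print(needle(ctrl.grab_frame('top'),c))
ctrl.grip(.075,60); st('open'); print(needle(ctrl.grab_frame('top'),c))
ctrl.move_l(W(-.075,0,.03),rate=.1); ctrl.move_l(W(-.15,0,.12),rate=.15); st('clear')
im=ctrl.grab_frame('top'); cv2.imwrite('pics/top7.png',im); print('needle',needle(im,c))
s=ctrl.grab_frame('side'); w=ctrl.grab_frame('wrist'); cv2.imwrite('pics/w7.png',w)
for k in blobs(im,*BLUE,60):
    r=cv2.boundingRect(k)
    if 280<r[0]<310 and r[1]<260:
        d=ray(c,k[:,0],.018)-M; cs,sn=np.cos(PSI),np.sin(PSI); l=np.c_[d@[cs,sn],d@[-sn,cs]]; b=l[l[:,0]<l[:,0].min()+.012]
        print('rear',l[:,0].min(),'y',b[:,1].min(),b[:,1].max())
for k in blobs(im,*YEL): print('yellow',*rect(c,k,.018))
cv2.imwrite('pics/c7.png',np.hstack([cv2.resize(im[90:330,200:400],(400,480)),cv2.resize(s[120:360,200:400],(400,480))]))
```

```text
eased 29.61 p [0.582  0.0163 0.0074] F [-24.2  -0.1  25.5] gap 0.0571
(1.155, 0.35)
open 29.98 p [0.5905 0.0139 0.0085] F [ 0.2 -0.  -0.2] gap 0.075
(1.155, 0.36)Traceback (most recent call last):
  File "<stdin>", line 5, in <module>
bench.Unreachable: the arm cannot follow that straight line within its joint ranges
```

Run:
```python
from h import *
c=cam('top'); st('now')
for p in ([-.06,.0085],[-.139,.015],[-.135,.06]):
    try: ctrl.move_l(W(p[0],0,p[1]),rate=.12)
    except ctrl.Unreachable: print('unreach',p)
st('clear')
im=ctrl.grab_frame('top'); cv2.imwrite('pics/top7.png',im); print('needle',needle(im,c))
s=ctrl.grab_frame('side'); w=ctrl.grab_frame('wrist'); cv2.imwrite('pics/w7.png',w)
for k in blobs(im,*BLUE,60):
    r=cv2.boundingRect(k)
    if 280<r[0]<310 and r[1]<260:
        d=ray(c,k[:,0],.018)-M; cs,sn=np.cos(PSI),np.sin(PSI); l=np.c_[d@[cs,sn],d@[-sn,cs]]; b=l[l[:,0]<l[:,0].min()+.012]
        print('rear',l[:,0].min(),'y',b[:,1].min(),b[:,1].max())
for k in blobs(im,*YEL): print('yellow',*rect(c,k,.018))
cv2.imwrite('pics/c7.png',np.hstack([cv2.resize(im[90:330,200:400],(400,480)),cv2.resize(s[120:360,200:400],(400,480))]))
```

```text
now 30.8 p [0.5336 0.0191 0.0303] F [-0.1  0.1  0.3] gap 0.0753
clear 32.54 p [0.4735 0.0252 0.0603] F [ 0.4  0.1 -1.1] gap 0.0748
needle (1.155, 0.36)
rear -0.03309293660805806 y -0.028331994050003275 0.029936681449138233
yellow [ 0.43221762 -0.27374872] 159.2283172607422 60.46499252319336 -0.056929861990405506
```

View pics/c7.png

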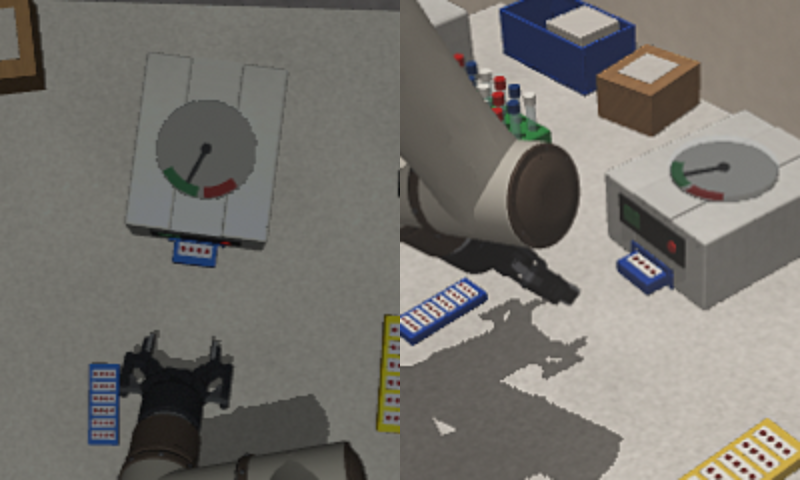

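The picture shows the needle in the green band, with about 33 mm of tray sticking out, straight and flat. The arm is clear.

```bash
python3 -c "
from h import *
ctrl.job_done(); st('done'); print(needle(ctrl.grab_frame('top'),cam('top')))"
```

```text
the job is handed in; nothing more can be done
the job is handed in; nothing more can be done
```

The blue tray is in the reader with the needle in the green band, and I have handed the job in; no verdict was reported. I gripped the largest blue tray (measured 159 x 59 mm), set it flat in front of the mouth and slid it about 45 mm in. I then regripped its rear end with the tool leaning 0.7 rad and pressed until the needle moved into the green.

Last checks, made after letting go and before handing in:
- **Needle:** about 1.12 rad, which is the 1.155 read from the top camera less a 0.034 zero offset. It held steady after release.
- **Tray:** about 33 mm sticks out, so its centre is about 47 mm inside the mouth and roughly 1 mm off the middle line. It looked flat.
- **Bystanders:** the yellow tray moved less than 0.2 mm. I did not measure the others, but the arm did not go near them.
- **Arm:** withdrawn and touching nothing, at 32.5 s on the clock.

Three things did not go as planned:
- **Pressing force:** the wrist showed about 40 N back and 47 N up during the press, not the expected 8 N or so. The tray moved in stick-slip jumps. I think the leaning fingertips were rubbing the bench, but I did not confirm that. If it was the gripper body or arm that touched, it may have passed the 40 N limit.
- **Withdrawal:** one line on the way out was refused as unreachable, so I left by another path.
- **After handing in:** my last needle reading was refused, so there is none after that point.

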